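# Close the fossil mould: draw out the top plate and seat it on its pins

## Robot

A 6-joint arm with a two-finger parallel gripper is mounted at the origin on the work surface. World frame = base frame: x ahead of the robot, y to its left, z up, the work surface at z = 0. Lengths are in m, angles in rad, forces in N, time in s.
With the tool pointing down it reaches from about 0.35 to 1 m from the base axis. Payload 7.1 kg.
Tool frame: the origin (TCP) lies between the finger pads; the fingertips stand 22 mm ahead of it and the grasp point (between the pads) lies 3 mm ahead of it; z points along the fingers, y is the line along which they close (so a half turn about z gives the same grasp; the last joint's range is limited). The gripper opens to 85 mm and grips with 20 to 120 N. Pads are 22 mm wide; open, the fingers measure 114 mm over their backs; the gripper's body (76 mm by 85 mm) begins 54 mm behind the grasp point. The pads swing forward as they close: fully open they stand 13 mm farther back than shut.
Start: joints at [-1.317, 0.423, 1.63, -0, 1.089, -0.019], TCP at [0.168, -0.602, 0.253] pointing down, gripper open.
Joint ranges: [-3, 3], [-0.9, 2.11], [0.09, 2.58], [-1.31, 4.45], [0.11, 2.69], [-2.54, 2.54]. Speed limits (rad/s): [2.39, 2.39, 3.01, 3.14, 3.14, 3.14].

## Interface

Orientations are given as a rotation vector (axis times angle).
In Python, from rig import manip gives the robot as it stands. Calls block until the motion is done:
- manip.move_to(position, orientation): joint-space move of the TCP to a pose.
- manip.servo_line(position, orientation=None, rate=0.15): straight line of the TCP; orientation=None keeps the orientation; rate is the mean speed in m/s.
- manip.set_joints(angles): joint-space move.
- manip.command_gripper(opening, f_grip=None): finger opening in m; f_grip is the grip in N (None keeps the last); returns when the fingers have stopped.
- manip.hold(seconds).
- manip.solve_ik(position, orientation): joint angles nearest the present ones, or None.
- manip.camera(name): name is "scene" or "top" or "wrist"; returns a dict with "image" (400x640x3 uint8, red, green, blue), "fx", "fy", "cx", "cy" (pixels), "cam_to_world" (4x4, takes a point from camera to world coordinates); the wrist camera has in their place "mount" (4x4, takes a point from camera to tool coordinates, whose origin is the TCP and whose axes are the flange's). Camera axes: x right, y down, z forward; pixel columns grow to the right and rows downward; lengths in m; the calibration is good to about 2 mm. A picture is of the moment at which its call begins: read the wrist's pose just before it. There is no depth.
A pose or a line that the arm cannot do raises manip.IKError and nothing moves.
- manip.sign_off(): hands the job in; it is judged then, once.
Readings, each from a call of its own:
- manip.get_time(): time.
- manip.get_joint_positions(): joint angles.
- manip.get_joint_vel(): joint speeds.
- manip.get_tau(): joint torques, N m.
- manip.get_position(): TCP position.
- manip.get_ee_rot(): TCP orientation.
- manip.get_contact_force(): force on the tool from outside, world axes, zero at the start.
- manip.get_torque(): the same for the moment, N m.
- manip.get_width(): finger opening in m.
- manip.get_grip_force(): force on a finger pad.
Only numpy, scipy, OpenCV 4.12 (cv2) and the standard library are available. Lean on these libraries where they do the work, as an engineer would, in place of code of your own. Each camera call takes 0.05 s, during which the arm holds its last target. There are 200 camera calls.

## Task

Pull the blue mould plate by its tongue straight out from under the clear bridge until the whole plate is clear of it, and let go of it flat on the table. Then take it again by the yellow bar and lower it gently, without dropping it, over the two locating pins of the grey mould base, with its tongue between the two orange guide cheeks, until it rests flush, and let go. Leave the glue bottle, toy dinosaur, loose bone, wooden tray and foam slab where they are.

Things in the scene. Friction and masses are not known exactly. Their poses are not given: they have to be found in the camera images.
- plate: Loose blue mould plate, 0.45 kg, flat on the table. Slab 120 (x) by 110 (y) by 16 mm; origin at the centre of its underside, z up. A tongue, 30 mm wide and 16 thick, runs from its -x edge to x = -120 mm. Two 14 mm through holes at (42, 38) and (-42, -38) mm. Yellow bar on top (see plate_bar). It starts under the bridge, tongue sticking out towards the robot; it slides with ordinary friction.
- plate_bar (a point): Grip point in the plate's yellow bar, at plate (-10, 0, 38) mm, over the balance point; grip from above, closing along plate y. The bar is 50 mm long (x), 16 wide (y), and stands from 16 to 46 mm above the underside.
- plate_tongue (a point): Point on the tongue's top face, at plate (-98, 0, 16) mm: grip here from above, closing along plate y across its 30 mm width.
- bridge: Low dust bridge fixed to the table: clear top 120 (x) by 170 (y) by 8 mm, underside 58 mm and top 66 mm above the table, on two plywood side walls 150 mm apart inside; open at -x and +x. Origin on the table at its centre; the front edge is at x = -60 mm. The plate starts under it, axes within 0.06 rad of its own.
- mould_base: Grey metal mould base: slab fixed to the table, 25 mm thick, x -130 to 70, y -65 to 65 mm; origin on the table. Brass pins, 12 mm diameter, 30 tall above its top face, last 10 mm tapered to 6 mm, at (42, 38) and (-42, -38) mm. Two orange cheeks, x -115 to -75, 26 mm tall above the face, 40 mm apart: the tongue goes between them (no room for fingers). Bone shape inlaid in the face.
- seat (a point): Centre of the place for the plate on the base's top face: base frame (0, 0, 25) mm, axes as the base. Seated, the plate's origin and axes coincide with this point's.
- glue: Bystander: white glue bottle with red cap, 42 mm diameter, 110 mm tall, standing; origin under its centre.
- dinosaur: Bystander: green toy long-necked dinosaur, about 130 mm long, 60 mm tall; origin under its middle.
- bone: Bystander: brown fossil limb bone, 100 mm long (x), 30 mm wide, 20 mm high; origin under its middle.
- sand_tray: Bystander: dark wooden open tray 200 by 150 by 45 mm; origin under its centre.
- foam: Bystander: white foam slab 240 by 160 by 40 mm with brown bone pieces on it (52 mm high in all); origin under its centre.

How it is judged:
On the way:
1. the plate has been drawn out from under the bridge until its centre is at least 55 mm in front of the edge of the bridge (its rear edge all but clear), and lies released, flat on the table (x of plate in the frame of bridge below -0.115 m and height (world z) of plate below 0.006 m and angle between plate's own z axis and vertical below 0.04 rad and contact force between the fingers and plate below 0.1 N and linear speed of plate below 0.03 m/s), for 0.2 s.
At the end, for the whole second after the job is handed in: The plate lies on the mould base over both pins: its underside within 2.5 mm of the base's top face, its centre within 4 mm of the seat, tilted less than 0.03 rad, turned less than 0.07 rad from the base, tongue between the cheeks, at rest and released (z of plate in the frame of seat between -0.0025 and 0.0025 m and horizontal distance between plate and seat below 0.004 m and angle between plate's own z axis and vertical below 0.03 rad and x of plate_tongue in the frame of seat below -0.08 m and angle between the x axis of plate and the x axis of seat, either way round below 0.07 rad and linear speed of plate below 0.02 m/s and contact force between the fingers and plate below 0.1 N); the robot touches nothing.
It fails at once if a bystander is moved more than 30 mm (distance of any of glue, dinosaur, bone, sand_tray, foam from where it was at the start of the episode above 0.03 m).
It fails at once if the plate drops or is slammed onto the base (faster than 0.3 m/s within 30 mm above the seat) (horizontal distance between plate and seat below 0.03 m and z of plate in the frame of seat below 0.03 m and linear speed of plate above 0.3 m/s).
It also fails if it takes over 64 s, if anything falls off the work surface, if the arm or the gripper's body presses on something with over 40 N, if the wrist force passes 120 N, or if a joint passes its speed limit or range.

## Working session

There is one attempt and no reset: what is moved stays moved. The work goes in short steps, each a Python script; the robot and the scene stay as the last script left them, time stands still between calls to the robot, and variables do not carry over. Pictures are saved under pics/ and viewed, at most 10 in all, crops included, and the job is handed in when it is done.

```bash
mkdir -p pics
python3 - <<'E'
from rig import manip
import cv2,numpy as np
for n in("top","scene"):
    c=manip.camera(n);cv2.imwrite(f"pics/{n}0.png",c["image"][:,:,::-1])
    print(n,c["fx"],c["cx"],c["cy"],np.round(c["cam_to_world"],3).tolist())
print(manip.camera("wrist")["mount"],manip.get_ee_rot(),manip.get_time())
E
```

```text
top 441.7581760498246 316.7140348922958 198.62489698617995 [[0.019, -0.987, 0.161, 0.394], [-1.0, -0.021, -0.013, 0.016], [0.016, -0.161, -0.987, 1.309], [0.0, 0.0, 0.0, 1.0]]
scene 494.16760643206607 315.6332396138903 201.394401172952 [[-0.801, 0.369, -0.472, 1.205], [0.599, 0.517, -0.612, 0.832], [0.019, -0.772, -0.635, 0.894], [0.0, 0.0, 0.0, 1.0]]
[[-7.38592191e-04 -9.58283070e-01 -2.85819896e-01  7.34303842e-02]
 [ 9.99999718e-01 -7.45915308e-04 -8.32481290e-05 -8.95869979e-04]
 [-1.33422163e-04 -2.85819877e-01  9.58283351e-01 -1.21111942e-01]
 [ 0.00000000e+00  0.00000000e+00  0.00000000e+00  1.00000000e+00]] [-3.11130174e+00 -4.27017296e-01  1.69902787e-04] 0.15
```

View pics/top0.png

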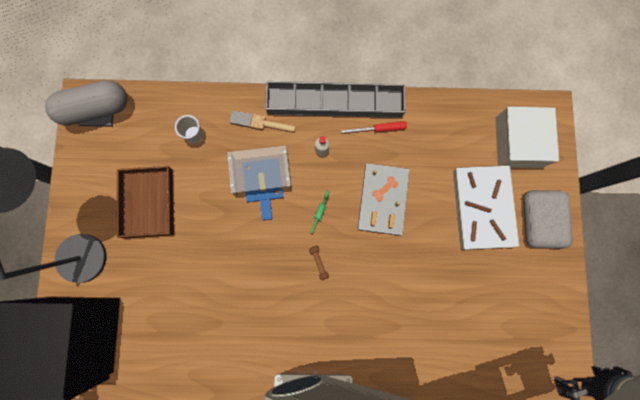

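View pics/scene0.png

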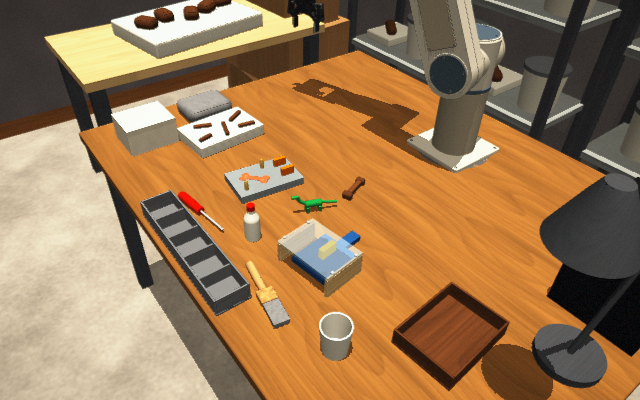

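```bash
cat > h.py <<'E'
from rig import manip
import cv2,numpy as np
from scipy.spatial.transform import Rotation as R
def down(yaw): return (R.from_euler('z',yaw)*R.from_euler('x',np.pi)).as_rotvec()
def shot(n,f=None):
    p,r=manip.get_position(),manip.get_ee_rot()
    c=manip.camera(n)
    if n=="wrist":
        T=np.eye(4);T[:3,:3]=R.from_rotvec(r).as_matrix();T[:3,3]=p
        c["cam_to_world"]=T@c["mount"]
    if f: cv2.imwrite(f,c["image"][:,:,::-1])
    return c
def ray(c,px,z):
    px=np.atleast_2d(px).astype(float)
    d=np.c_[(px[:,0]-c["cx"])/c["fx"],(px[:,1]-c["cy"])/c["fy"],np.ones(len(px))]
    T=np.asarray(c["cam_to_world"]);d=d@T[:3,:3].T
    return (T[:3,3]+d*((z-T[2,3])/d[:,2])[:,None])[:,:2]
def hsv(c): return cv2.cvtColor(c["image"],cv2.COLOR_RGB2HSV)
E
python3 - <<'E'
from h import *
c=shot("top")
print(ray(c,[[266,217]],.016),"tongue tip",ray(c,[[232,192],[291,186]],.066),"bridge front")
b=ray(c,[[384,199]],.025)[0];t=ray(c,[[266,207]],.016)[0];print(b,t)
for n,p in(("w_base",b+[-.03,0]),("w_plate",t+[.02,0])):
    manip.move_to([p[0],p[1],.32],down(0))
    c=shot("wrist",f"pics/{n}.png");print(n,p,c["fx"],manip.get_time())
    np.save(n,c,allow_pickle=True)
E
```

```text
[[0.54747169 0.14741565]] tongue tip [[0.6111658  0.24168691]
 [0.63224771 0.07428292]] bridge front
[ 0.60707899 -0.19913216] [0.5771506  0.14852269]
w_base [ 0.57707899 -0.19913216] 328.4368544156711 2.325
w_plate [0.5971506  0.14852269] 328.4368544156711 3.6833
```

View pics/w_base.png

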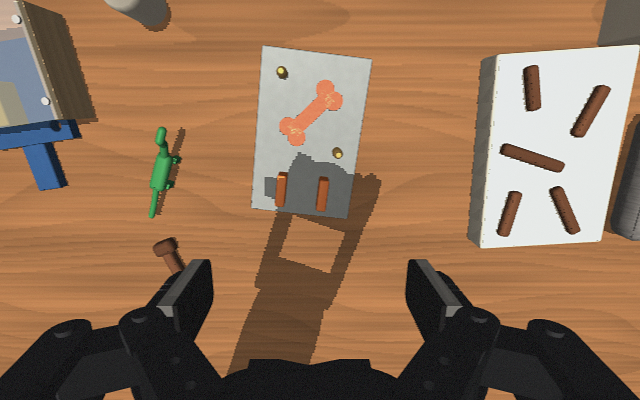

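View pics/w_plate.png

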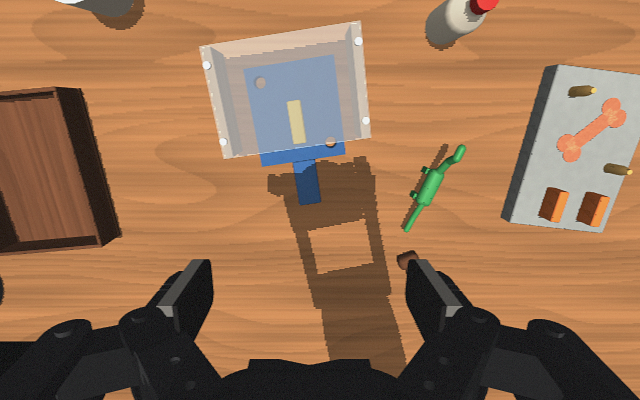

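The plate's tongue is at about (307,180) and the bridge's front edge runs from (222,158) to (370,137). The pin tips are at about (282,72) and (337,154), and the orange cheeks are on the robot side. Next I'll measure the tongue and the bridge.

```bash
cat >> h.py <<'E'
def blue(c):
    m=cv2.inRange(hsv(c),(100,150,60),(125,255,255))
    return m
def rectpose(p):
    (cx,cy),(w,h),a=cv2.minAreaRect(p.astype(np.float32)*1000)
    a=np.radians(a)+(0 if w>h else np.pi/2)
    a=(a+np.pi/2)%np.pi-np.pi/2
    return np.array([cx,cy])/1000,max(w,h),min(w,h),a
E
python3 - <<'E'
from h import *
c=np.load("w_plate.npy",allow_pickle=True).item()
br=ray(c,[[222,158],[370,137]],.066);d=br[0]-br[1]
byaw=np.arctan2(-d[0],d[1]);print("bridge front",br,np.linalg.norm(d),byaw)
m=cv2.inRange(hsv(c),(100,150,40),(125,255,255))
ys,xs=np.nonzero(m); k=(xs>200)&(xs<380)&(ys>130)&(ys<230);ys,xs=ys[k],xs[k]
for y in range(145,210,5):
    r=xs[ys==y]
    if len(r):print(y,r.min(),r.max(),ray(c,[[r.min()-.5,y],[r.max()+.5,y]],.016).round(4).tolist())
k=ys>168;P=ray(c,np.c_[xs,ys][k],.016);print(rectpose(P))
k=(ys>130);
E
```

```text
bridge front [[0.61320686 0.24788954]
 [0.63656851 0.07972363]] 0.16978086278574195 0.13803680770845642
145 322 343 [[0.6221, 0.1322], [0.622, 0.104]]
150 287 344 [[0.6157, 0.1773], [0.6156, 0.1026]]
155 261 335 [[0.6094, 0.211], [0.6092, 0.114]]
160 262 314 [[0.6029, 0.21], [0.6028, 0.1412]]
165 263 310 [[0.5963, 0.209], [0.5962, 0.1464]]
170 295 315 [[0.5896, 0.1673], [0.5896, 0.1398]]
175 302 316 [[0.583, 0.1582], [0.5829, 0.1385]]
180 296 308 [[0.5762, 0.1662], [0.5762, 0.149]]
185 297 317 [[0.5695, 0.165], [0.5694, 0.1371]]
190 298 318 [[0.5626, 0.1637], [0.5626, 0.1357]]
195 299 318 [[0.5557, 0.1625], [0.5557, 0.1357]]
200 309 319 [[0.5487, 0.1491], [0.5487, 0.1343]]
(array([0.56872009, 0.15077493]), 49.03105926513672, 27.557947158813477, np.float64(0.14610719260652472))
```

Run:
```python
from h import *
a=.139;u=np.array([np.cos(a),np.sin(a)]);g=np.array([.563,.150])
manip.command_gripper(.06,f_grip=40)
manip.move_to([*g,.12],down(a))
manip.servo_line([*g,.025],rate=.1)
print("F",manip.get_contact_force())
manip.command_gripper(0,f_grip=40)
print("w",manip.get_width(),manip.get_grip_force(),manip.get_contact_force())
if .026<manip.get_width()<.034:
    e=g-.118*u
    manip.servo_line([*e,.025],rate=.06)
    print("F",manip.get_contact_force(),manip.get_width())
    manip.command_gripper(.05); manip.hold(.4)
    print(manip.get_position())
    manip.servo_line([*e,.12],rate=.15)
    o=e+.101*u; v=o-.05*u
    manip.move_to([*v,.28],down(a)); manip.hold(.2)
    c=shot("wrist","pics/out.png");np.save("w_out",c,allow_pickle=True);print(o,v,manip.get_time())
```

```text
F [-0.12018849  0.4189651  -0.19558541]
w 0.028989126772728076 40.34239411354065 [-1.84834373 -0.66264341  6.21307596]
F [4.86335525 0.86524025 3.36386833] 0.02897306528496327
[0.44607293 0.13363838 0.02495932]
[0.54616396 0.1476446 ] [0.49664621 0.14071696] 10.9583
```

View pics/out.png

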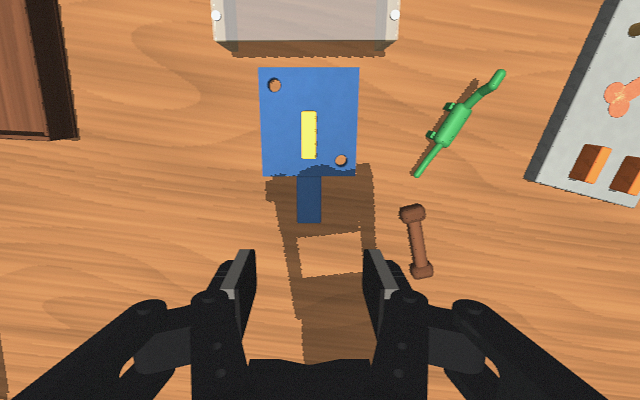

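The plate lies clear of the bridge, with its holes at (275,85) and (341,160) and the bar at (309,135). Next I'll take a view of the base with the same relative geometry, then measure both.

```bash
cat >> h.py <<'E'
from scipy.optimize import least_squares
def fit2(model,meas):
    "rigid 2D pose (x,y,yaw) with model->meas; returns pose, residuals"
    f=lambda p:(model@np.array([[np.cos(p[2]),np.sin(p[2])],[-np.sin(p[2]),np.cos(p[2])]])+p[:2]-meas).ravel()
    s=least_squares(f,[*meas.mean(0),0.]);return s.x,s.fun.reshape(-1,2)
E
python3 - <<'E'
from h import *
c=np.load("w_base.npy",allow_pickle=True).item()
pm=np.array([[.042,.038],[-.042,-.038]])
p,r=fit2(pm,ray(c,[[282,71],[337,153]],.055));print("pins",p,r.round(4).tolist())
cm=np.array([[.07,.065],[.07,-.065],[-.13,-.065],[-.13,.065]])
q,r=fit2(cm,ray(c,[[264,45],[372,60],[346,219],[251,208]],.025));print("corners",q,r.round(4).tolist())
a=q[2];u=np.array([np.cos(a),np.sin(a)]);v=p[:2]-.05*u
manip.move_to([*v,.28+.039],down(a));manip.hold(.2)
c=shot("wrist","pics/base2.png");np.save("w_base2",c,allow_pickle=True)
b=c["image"][20:260,180:460];o=np.load("w_out.npy",allow_pickle=True).item()["image"][20:260,180:460]
cv2.imwrite("pics/pair.png",cv2.resize(np.hstack([b,o])[:,:,::-1],(784,336)))
cv2.imwrite("pics/pair.png",cv2.resize(np.vstack([b,o])[:,:,::-1],None,fx=1.25,fy=1.25) if 0 else cv2.resize(np.hstack([b[:180,40:220],o[:180,40:220]])[:,:,::-1],(800,400),interpolation=cv2.INTER_CUBIC))
print(v,manip.get_time())
E
```

```text
pins [ 0.64134499 -0.20064769 -0.12862742] [[0.0017, 0.0012], [-0.0017, -0.0012]]
corners [ 0.6401563  -0.20130277 -0.12551268] [[0.0007, 0.0016], [0.0007, -0.0018], [-0.001, -0.0011], [-0.0004, 0.0013]]
[ 0.59173831 -0.19438853] 12.525
```

View pics/pair.png

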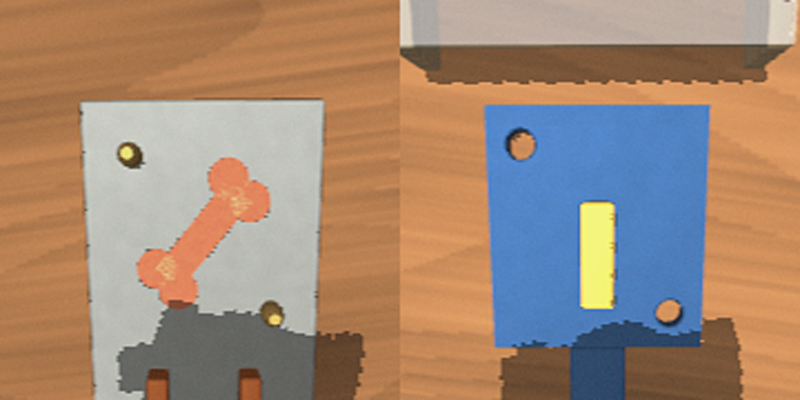

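The base's pin tips are at tile (127,153) and (274,320). The plate's holes are at (520,144) and (669,311), and all slab corners are visible. I'll refine these to subpixel.

Run:
```python
from h import *
b=np.load("w_base2.npy",allow_pickle=True).item();o=np.load("w_out.npy",allow_pickle=True).item()
pm=np.array([[.042,.038],[-.042,-.038]])
def t(P,off):return np.array([[220+(x-off)/2.2222,20+y/2.2222] for x,y in P])-.25
def sub(c,P,ch):
    g=np.ascontiguousarray(c["image"][:,:,ch])
    return cv2.cornerSubPix(g,P.astype(np.float32).reshape(-1,1,2),(4,4),(-1,-1),(3,30,.01)).reshape(-1,2)
def fit(n,m,P):
    p,r=fit2(m,P);d=np.linalg.norm(P-P.mean(0),axis=1).mean()/np.linalg.norm(m-m.mean(0),axis=1).mean()
    print(n,p.round(4),"scale",d.round(3),(r*1e3).round(1).tolist());return p
# plate slab corners (top face)
C=sub(o,t([(485,105),(709,104),(700,346),(497,346)],400),2 if 0 else 0);print(C.round(1).tolist())
fit("plate corners",np.array([[.06,.055],[.06,-.055],[-.06,-.055],[-.06,.055]]),ray(o,C,.016))
# holes: complement of blue
m=blue(o)|cv2.inRange(hsv(o),(100,120,30),(130,255,255))
H=[]
for x,y in t([(520,144),(669,311)],400):
    x,y=int(x),int(y);w=255-m[y-12:y+13,x-12:x+13]
    n,l,s,ce=cv2.connectedComponentsWithStats(w);i=l[12,12]
    print("hole",s[i].tolist(),l[12,12]);H.append(ce[i]+[x-12,y-12])
H=np.array(H);print(H.round(1).tolist());fit("holes z.016",pm,ray(o,H,.016));fit("holes z.008",pm,ray(o,H,.008))
# bar top
Y=cv2.inRange(hsv(o),(24,120,120),(36,255,255));Y[:100]=0;Y[170:]=0;Y[:,:290]=0;Y[:,330:]=0
ys,xs=np.nonzero(Y);r=rectpose(ray(o,np.c_[xs,ys],.046));print("bar",r)
# pins
Q=[]
for (x,y) in t([(127,153),(274,320)],0):
    x,y=int(x),int(y);V=b["image"][y-6:y+7,x-6:x+7].astype(int);w=(V[:,:,0]-V[:,:,2])
    k=w>.7*w.max();yy,xx=np.nonzero(k);print("pin",k.sum());Q.append([xx.mean()+x-6,yy.mean()+y-6])
Q=np.array(Q);print(Q.round(1).tolist());fit("pins",pm,ray(b,Q,.055))
C=sub(b,t([(81,101),(323,100)],0),2);print(C.round(1).tolist());fit("base far corners",np.array([[.07,.065],[.07,-.065]]),ray(b,C,.025))
im=np.vstack([cv2.resize(b["image"][55:175,250:360],(440,480)[::1]),]);im2=cv2.resize(o["image"][55:175,250:360],(400,480))
cv2.imwrite("pics/z.png",np.hstack([cv2.resize(im,(400,480),interpolation=0),im2])[:,:,::-1])
```

```text
[[257.70001220703125, 66.69999694824219], [358.8999938964844, 66.69999694824219], [354.6000061035156, 174.8000030517578], [262.29998779296875, 175.89999389648438]]
plate corners [0.5475 0.1492 0.1414] scale 0.996 [[-0.1, 0.4], [0.4, -0.1], [-0.6, -0.5], [0.3, 0.1]]
hole [8, 7, 12, 13, 128] 1
hole [7, 8, 12, 10, 97] 1
[[274.4, 85.1], [340.4, 159.5]]
holes z.016 [0.5476 0.1492 0.1418] scale 0.979 [[0.8, 0.9], [-0.8, -0.9]]
holes z.008 [0.5472 0.1491 0.1418] scale 0.999 [[0.0, 0.0], [-0.0, -0.0]]
bar (array([0.5370224 , 0.14762247]), 47.7469596862793, 13.974244117736816, np.float64(0.13827408682654507))
pin 30
pin 23
[[276.5, 88.3], [343.4, 163.2]]
pins [ 0.6408 -0.2005 -0.1176] scale 1.0 [[-0.0, -0.0], [0.0, 0.0]]
[[255.5, 65.69999694824219], [365.3999938964844, 64.69999694824219]]
base far corners [ 0.6396 -0.2003 -0.1162] scale 0.99 [[0.1, 0.6], [-0.1, -0.6]]
```

Run:
```python
from h import *
P=np.array([.5475,.1492,.1415]);B=np.array([.6408,-.2005,-.117])
f=lambda p:p[:2]-.010*np.array([np.cos(p[2]),np.sin(p[2])])
g,s=f(P),f(B);Z=.043
manip.move_to([*g,.15],down(P[2]))
manip.servo_line([*g,Z],rate=.12)
print("F",np.round(manip.get_contact_force(),1))
manip.command_gripper(0,f_grip=60)
print("w",manip.get_width(),manip.get_grip_force())
if .013<manip.get_width()<.018:
    manip.servo_line([*g,Z+.16],rate=.12)
    print("F",np.round(manip.get_contact_force(),1))
    manip.servo_line([*s,Z+.16],down(B[2]),rate=.2)
    manip.servo_line([*s,Z+.070],rate=.1);manip.hold(.2)
    print(np.round(manip.get_contact_force(),2),np.round(manip.get_torque(),2),manip.get_position(),s,manip.get_time())
    c=shot("wrist","pics/hover.png");shot("scene","pics/hs.png")
```

```text
F [-0.3  0.6 -0. ]
w 0.014842636723075188 60.293596386909485
F [-0.9 -0.1 -5. ]
[-0.29 -0.57 -4.67] [-0.02  0.01 -0.02] [ 0.63129504 -0.19948196  0.11381377] [ 0.63086837 -0.19933267] 20.0917
```

View pics/hover.png

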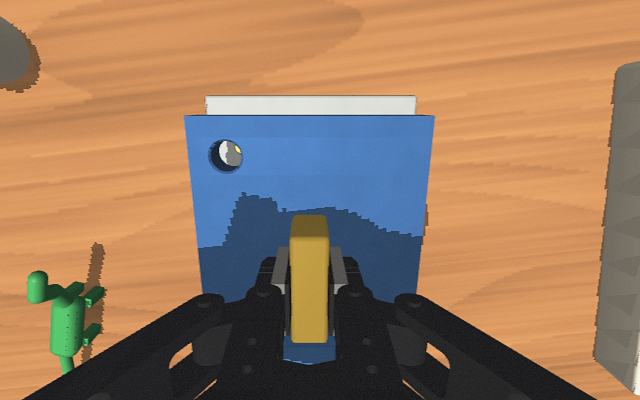

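The plate is level above the base. The far hole is at (226,155), and the brass pin tip shows through it at about (238,149). I'll lower to just above the pin tips and check the alignment numerically.

Run:
```python
from h import *
x,y,_=manip.get_position();Z=.043
s=np.array([.63087,-.19933])
for zz in(.060,.057,.054):
    manip.servo_line([*s,Z+zz],rate=.04);manip.hold(.1)
    print(zz,np.round(manip.get_contact_force(),2),np.round(manip.get_position(),4))
    if abs(manip.get_contact_force()[2]+4.7)>6:break
c=shot("wrist");b=[100,230,170,300]
cv2.imwrite("pics/h2.png",cv2.resize(c["image"][b[0]:b[1],b[2]:b[3]],(780,780*0+600) if 0 else (600,600),interpolation=0)[:,:,::-1]);np.save("w_h2",c,allow_pickle=True)
```

```text
0.06 [-0.07  0.2  -5.36] [ 0.6309 -0.1993  0.1029]
0.057 [ 0.46 -0.32 -5.51] [ 0.6309 -0.1993  0.1   ]
0.054 [ 0.65 -0.14 -4.52] [ 0.6309 -0.1993  0.0969]
```

View pics/h2.png

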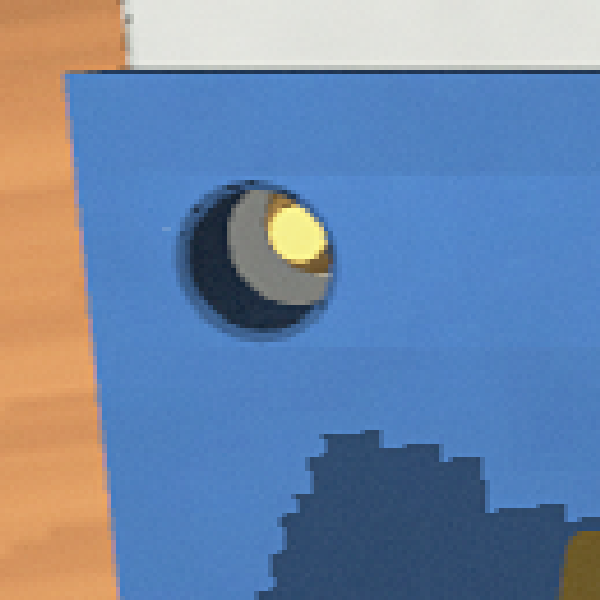

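The far hole's rim centre is at crop (258,260) and the pin's flat tip at crop (297,234). I'll compare them at their own heights.

Run:
```python
from h import *
c=np.load("w_h2.npy",allow_pickle=True).item()
px=lambda x,y:[170+x/4.615,100+y/4.615]
h=ray(c,[px(258,260)],.070)[0];p=ray(c,[px(297,234)],.055)[0]
print(h,p,"hole->pin mm",(p-h)*1e3)
a=-.117;Rm=np.array([[np.cos(a),-np.sin(a)],[np.sin(a),np.cos(a)]])
print("expected",Rm@[.042,.038]+[.6408,-.2005])
```

```text
[ 0.6861464  -0.16698195] [ 0.6866368  -0.16762988] hole->pin mm [ 0.49039997 -0.64792756]
expected [ 0.68694872 -0.16766259]
```

Run:
```python
from h import *
s=np.array([.63087,-.19933])+[.0003,-.0003];Z=.043
manip.servo_line([*s,Z+.054],rate=.02);manip.hold(.1);F0=np.array(manip.get_contact_force())
for zz in np.r_[np.arange(.050,.0275,-.003),.027,.026,.0255,.025]:
    manip.servo_line([*s,Z+zz],rate=.03);manip.hold(.08)
    d=np.array(manip.get_contact_force())-F0
    print(round(zz,4),d.round(1),np.round(manip.get_position(),4),np.round(manip.get_torque(),2))
    if d[2]>8:break
    if np.hypot(*d[:2])>2: s=s+np.clip(d[:2]*.0001,-.0004,.0004)
print(manip.get_time(),s)
shot("wrist","pics/seat.png")
```

```text
0.05 [-1.3 -0.5 -0.5] [ 0.6311 -0.1996  0.0929] [0.02 0.01 0.04]
0.047 [-0.7 -0.5 -0.5] [ 0.6311 -0.1996  0.0899] [-0.08  0.03  0.04]
0.044 [-0.2  0.3 -0.2] [ 0.6311 -0.1997  0.0869] [ 0.06 -0.01  0.01]
0.041 [ 0.   0.1 -0.7] [ 0.6311 -0.1997  0.0839] [-0.04 -0.04  0.  ]
0.038 [ 0.1 -1.  -0.3] [ 0.6311 -0.1996  0.0809] [-0.1  -0.01 -0.06]
0.035 [-0.2 -0.8 -0.3] [ 0.6311 -0.1996  0.0779] [-0.08  0.01 -0.  ]
0.032 [ 0.2 -0.4 -0.3] [ 0.6311 -0.1996  0.0749] [-0.09 -0.05  0.07]
0.029 [ 0.7 -0.2  0.4] [ 0.6311 -0.1996  0.0719] [-0.06 -0.01  0.01]
0.027 [-0.9 -0.3 -0.3] [ 0.6311 -0.1996  0.07  ] [-0.05 -0.08 -0.06]
0.026 [ 0.6  0.2 -0.1] [ 0.6312 -0.1996  0.069 ] [-0.06 -0.08 -0.01]
0.0255 [-3.3  1.3  7. ] [ 0.6312 -0.1996  0.069 ] [0.15 0.39 0.01]
0.025 [-4.   0.4 11.9] [ 0.6312 -0.1996  0.069 ] [0.15 0.48 0.02]
25.825 [ 0.63083534 -0.19950281]
```

Contact came at the expected seating height, within about 1 mm. I'll release, back off and check.

Run:
```python
from h import *
x,y,z=manip.get_position()
manip.command_gripper(.045);manip.hold(.3)
manip.servo_line([x,y,z+.1],rate=.08)
a=-.117;u=np.array([np.cos(a),np.sin(a)]);v=np.array([.6408,-.2005])-.05*u
manip.move_to([*v,.28+.025],down(a));manip.hold(.2)
c=shot("wrist","pics/fin.png");np.save("w_fin",c,allow_pickle=True)
s=shot("scene")["image"][130:230,190:340]
cv2.imwrite("pics/fin2.png",np.vstack([c["image"][20:300,100:500],cv2.resize(s,(400,267),interpolation=2)])[:,:,::-1])
print(manip.get_time(),manip.get_contact_force())
```

```text
28.9083 [-0.00234132 -0.31457846  0.08126179]
```

View pics/fin2.png

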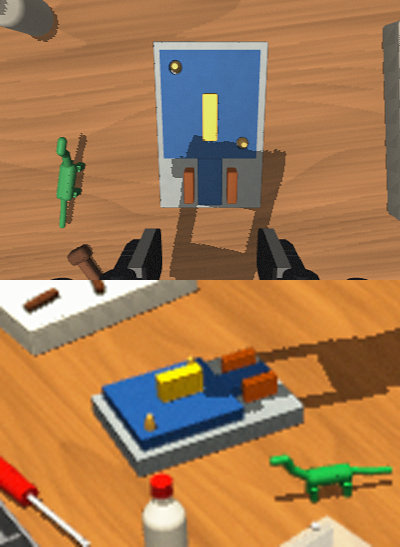

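The plate sits over both pins with its tongue between the cheeks. A light touch on the bar with shut fingers will check that it is flush: contact should come at TCP z ≈ 0.093.

Run:
```python
from h import *
manip.command_gripper(0)
s=[.6309,-.1994]
manip.move_to([*s,.13],down(-.117));manip.servo_line([*s,.097],rate=.06);manip.hold(.1);F0=manip.get_contact_force()[2]
for z in np.arange(.096,.0905,-.0005):
    manip.servo_line([*s,z],rate=.02);manip.hold(.05)
    f=manip.get_contact_force()[2]-F0;print(round(z,4),round(f,1),round(manip.get_position()[2],4))
    if f>8:break
manip.servo_line([*s,.2],rate=.1)
v=np.array([.6408,-.2005])-.05*np.array([np.cos(-.117),np.sin(-.117)])
manip.move_to([*v,.305],down(-.117));manip.hold(.2)
c=shot("wrist");o=np.load("w_fin.npy",allow_pickle=True).item()
print("image change",np.abs(c["image"][40:170,250:370].astype(int)-o["image"][40:170,250:370]).mean(),manip.get_time())
```

```text
0.096 0.1 0.0961
0.0955 0.6 0.0955
0.095 -0.8 0.095
0.0945 0.6 0.0945
0.094 0.8 0.094
0.0935 -0.1 0.0935
0.093 2.3 0.0932
0.0925 6.5 0.0931
0.092 9.1 0.0931
image change 1.840982905982906 35.6667
```

Contact came at 0.0931 against the expected 0.093, so the plate is flush.

```bash
python3 -c "
from rig import manip
print(manip.sign_off())"
```

```text
the job is handed in; nothing more can be done
None
```

I pulled the plate clear of the bridge, released it flat on the table, then seated it flush over both pins with its tongue between the cheeks, and handed the job in at about 36 s without seeing the verdict.

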